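# Strip a block mould and set the casting to cure

## Task

Take the casting mould apart in order: lift the red-knobbed cap off and stand it, plug down, in the green wash tray, then draw the aluminium sleeve straight up off the blue block, leaving the block standing where it is on the mould base, and stand the sleeve upright in the tray beside the cap. Then stand the bare blue block upright, wholly on the cork disc of the curing board. Set everything down without dropping it, do not knock the block over, and leave all the other things on the table where they are.

Things in the scene. Friction and masses are not known exactly. Their poses are not given: they have to be found in the camera images.
- mould_base: Fixed pale wooden plate, 120 x 120 x 15 mm, on the table; the assembled mould stands at its centre. Origin at the centre of its underside, z up; top face at z = 15 mm.
- block: Loose dark blue hard-wax cylinder, 44 mm diameter, 80 mm tall, about 0.13 kg, standing on the mould base inside the sleeve (hidden at the start by sleeve and cap). Origin at the centre of its underside, z is its axis, up.
- sleeve: Loose plain aluminium tube, open at both ends, 60 mm outside and 51 mm inside diameter (wall 4.5 mm), 95 mm tall, about 0.2 kg. It stands on the mould base round the block with 3.5 mm of play all round, and its rim is 15 mm higher than the block's top, so it must rise over 80 mm to clear the block; it can be gripped across its outside. Origin at the centre of its lower end, z is its axis, up.
- cap: Loose steel cap with a red knob, about 0.14 kg, closing the sleeve. From below: plug 46 mm diameter, 13 mm deep (hangs loosely inside the sleeve, not touching the block); flange 62 mm diameter, 8 mm thick (rests on the sleeve's rim, 1 mm wider than it all round); round red knob 28 mm diameter, 40 mm tall. Overall height 61 mm. Origin at the centre of the plug's lower face, z is its axis, up; the knob reaches from z = 21 to 61 mm. It stands stably on the plug.
- tray: Fixed shallow green plastic wash tray, 150 mm (its x) by 220 mm (its y), 28 mm tall, walls and floor 4 mm thick, empty at the start. Origin at the centre of its underside.
- tray_in (a point): Centre of the tray's inner floor (4 mm above the table), axes as the tray's: x along the short side, y along the long side, z up. Room for cap and sleeve at about 50 mm either way along y.
- board: Fixed brown wooden curing board, 110 mm (its x) by 190 mm (its y), 18 mm thick. Origin at the centre of its underside. A cork disc lies on its +y half, an older block stands on its -y half.
- board_spot (a point): Centre of the top face of the cork disc (72 mm diameter, 3 mm thick, fixed) on the curing board, 21 mm above the table; 45 mm from the board's centre towards the board's +y. Axes as the board's.
- old_block: Bystander: loose teal cylinder, 44 mm diameter, 55 mm tall, standing on the curing board on the -y half, its axis about 100 mm from the cork disc's centre. Origin at the centre of its underside. Leave alone.
- spatula: Bystander: loose spatula about 190 mm long lying flat on the table at the robot's left. Leave alone.
- jar_blue: Bystander: loose closed jar with a blue lid, 64 mm diameter, 85 mm tall, at the far side of the table. Origin at the centre of its underside. Leave alone.
- jar_white: Bystander: loose closed jar with a white lid, 72 mm diameter, 100 mm tall, at the far side of the table. Origin at the centre of its underside. Leave alone.
- beaker: Bystander: loose open steel cup, 84 mm diameter, 100 mm tall, at the robot's left. Origin at the centre of its underside. Leave alone.
- coping_saw: Bystander: loose coping saw with a red handle, steel bow about 180 x 105 mm, lying flat at the robot's right. Leave alone.
Not all that is in view belongs to the job. Of the things that look like the board, the smaller one is meant.

How it is judged:
On the way, in this order (a step that is already met when the one before it is completed fails the run):
1. the cap stands upright and released in the tray, while sleeve and block are still in place on the mould base (x of cap in the frame of tray_in between -0.06 and 0.06 m and y of cap in the frame of tray_in between -0.1 and 0.1 m and z of cap in the frame of tray_in below 0.006 m and angle between cap's own z axis and vertical below 0.12 rad and contact force between cap and the fingers below 0.3 N and linear speed of cap below 0.03 m/s and distance of block from where it was at the start of the episode below 0.025 m and angle between block's own z axis and vertical below 0.1 rad and distance of sleeve from where it was at the start of the episode below 0.03 m), for 0.2 s.
2. the sleeve stands upright and released in the tray, while the block still stands in place on the mould base (x of sleeve in the frame of tray_in between -0.06 and 0.06 m and y of sleeve in the frame of tray_in between -0.1 and 0.1 m and z of sleeve in the frame of tray_in below 0.006 m and angle between sleeve's own z axis and vertical below 0.12 rad and contact force between sleeve and the fingers below 0.3 N and linear speed of sleeve below 0.03 m/s and distance of block from where it was at the start of the episode below 0.025 m and angle between block's own z axis and vertical below 0.1 rad), for 0.2 s.
At the end, for the whole second after the job is handed in: Cap (plug down) and sleeve both stand upright (within 7 degrees) flat on the floor of the wash tray, and the blue block stands upright (within 6 degrees) on the cork disc, its axis within 17 mm of the disc's centre; all released and at rest (x of cap in the frame of tray_in between -0.06 and 0.06 m and y of cap in the frame of tray_in between -0.1 and 0.1 m and z of each of cap, sleeve in the frame of tray_in below 0.006 m and angle between each of cap, sleeve's own z axis and vertical below 0.12 rad and contact force between each of cap, sleeve, block and the fingers below 0.3 N and linear speed of each of cap, sleeve, block below 0.03 m/s and x of sleeve in the frame of tray_in between -0.06 and 0.06 m and y of sleeve in the frame of tray_in between -0.1 and 0.1 m and horizontal distance between block and board_spot below 0.017 m and z of block in the frame of board_spot between -0.004 and 0.005 m and angle between block's own z axis and vertical below 0.1 rad); the robot touches nothing.
It fails at once if the cap is dropped (falls faster than 0.65 m/s while no finger holds it, i.e. from over about 2 cm) (contact force between cap and the fingers below 0.3 N and linear speed of cap above 0.65 m/s).
It fails at once if the sleeve is dropped (falls faster than 0.65 m/s while no finger holds it, i.e. from over about 2 cm) (contact force between sleeve and the fingers below 0.3 N and linear speed of sleeve above 0.65 m/s).
It fails at once if the block is dropped (falls faster than 0.65 m/s while no finger holds it, i.e. from over about 2 cm) (contact force between block and the fingers below 0.3 N and linear speed of block above 0.65 m/s).
It fails at once if the blue block is tipped more than 35 degrees (angle between block's own z axis and vertical above 0.6 rad).
It fails at once if a bystander is moved more than 30 mm (distance of any of old_block, spatula, jar_blue, jar_white, beaker, coping_saw from where it was at the start of the episode above 0.03 m).
It also fails if it takes over 72 s, if anything falls off the work surface, if the arm or the gripper's body presses on something with over 40 N, if the wrist force passes 120 N, or if a joint passes its speed limit or range.

## Robot

A 6-joint arm with a two-finger parallel gripper is mounted at the origin on the work surface. World frame = base frame: x ahead of the robot, y to its left, z up, the work surface at z = 0. Lengths are in m, angles in rad, forces in N, time in s.
With the tool pointing down it reaches from about 0.425 to 0.95 m from the base axis. Payload 3.5 kg.
Tool frame: the origin (TCP) lies where the fingers leave the gripper's body, on its centre line; the fingertips stand 73 mm ahead of it and the grasp point (between the pads) lies 54 mm ahead of it; z points along the fingers, y is the direction in which the jaws open and shut (so a half turn about z gives the same grasp; the last joint's range is limited). The gripper opens to 85 mm and grips with 20 to 120 N. Pads are 22 mm wide; open, the fingers measure 114 mm over their backs; the gripper's body (76 mm by 85 mm) begins 54 mm behind the grasp point. The pads swing forward as they close: fully open they stand 13 mm farther back than shut.
Start: joints at [-1.312, 0.286, 1.577, -0, 1.279, -0.15], TCP at [0.268, -0.619, 0.304] pointing down, gripper open.
Joint ranges: [-2.77, 2.77], [-0.9, 2.22], [0.21, 2.48], [-1.53, 4.67], [0.24, 2.81], [-2.84, 2.84]. Speed limits (rad/s): [2.79, 2.79, 3.14, 3.14, 3.14, 3.14].

## Interface

Orientations are given as a 3x3 rotation matrix whose columns are the frame's x, y, z axes.
In Python, from cell import manip gives the robot as it stands. The module is installed in compiled form; this text tells all that it offers.
- The arm moves only by the tool servo_tool, never from a script. Its arguments are lists of equal length, an entry for each row: "jaw": the finger opening in m, from 0 to 0.0854; "translation": the shift along the tool's x, y, z in m, a list of three; "rot": the turn, a rotation vector about the tool's x, y, z in degrees, a list of three. In form: {"jaw": [jaw, ...], "translation": [[dx, dy, dz], ...], "rot": [[wx, wy, wz], ...]}. A call has 1 to 10 rows; each row shifts and turns the commanded pose from where the row before left it, along the tool's axes as they then stand; what a row does not reach is not made up. A row lasts 1/8 s, in which the tool goes at most 62.5 mm and 10.7 degrees, less where a joint would pass 70% of its speed; a pose out of reach is approached as far as the arm can. A call is refused whole if a number of a shift passes 0.0625 or a number of a turn 10.7, either way. A call with a gripper value outside its range is refused whole. The fingers move at their own pace and stop on an object; "squeeze" is the grip in N (left out, the last holds). Time passes only in rows, so rows that do not move let the fingers close. It gives the time, the measured TCP pose, the force and the opening at its end, in the units of the state.
- manip.sense(): the state, without advancing time (a new reading comes with each control period).
- manip.capture(name): name is "scene" or "side" or "wrist"; returns a dict with "img" (480x640x3 uint8, red, green, blue), "mtx" (3x3 intrinsics, pixels), "origin" and "attitude" of the camera in the world. Camera axes: x right, y up, looking along -z (the intrinsics and any distortion apply to the point x, -y, -z); pixel columns grow to the right and rows downward; lengths in m; the calibration is good to about 2 mm. A picture is of the moment at which its call begins. There is no depth.
- manip.finish_job(): hands the job in, once; it reports no verdict.
Trained networks look in a picture, given as the dict that the camera call returned (one of the last four; its "shot" number tells which), for a name from the list of things; names that differ only in an ending like _2 or _b are one class to them, and where a whole thing is asked for, a point or a joint stands for the part that bears it (a point fixed in the world has none). Each returns a list of dicts, best first, with "score" (0 to 1); they miss things now and then, are a little off and sometimes report something else, mostly with a low value. They report only what shows in the picture. A call takes as long as a camera call. They do not tell look-alikes from the thing itself.
- manip.search_frame(picture, target): "bbox" ([left, top, right, bottom] in pixels, round what is visible of it).
- manip.tip_of(picture, target): "location" ([column, row] in pixels: a listed point, or the origin of a listed thing).
The state is a dict: "time": time; "joint_positions": joint angles; "dq": joint speeds; "joint_efforts": joint torques, N m; "ee_pos": TCP position; "orientation": TCP orientation; "contact_force": force on the tool from outside, world axes, zero at the start; "wrist_torque": the same for the moment, N m; "width": finger opening in m.
Only numpy, scipy, OpenCV 4.12 (cv2) and the standard library are available. Lean on these libraries where they do the work, as an engineer would, in place of code of your own. Each camera call takes 0.05 s, during which the arm holds its last target.

## Working session

There is one attempt and no reset: what is moved stays moved. The work goes in short steps, Python scripts to look and compute and a tool call to move; the robot and the scene stay as the last step left them, time stands still between calls to the robot, and variables do not carry over. Pictures are saved under pics/ and viewed, and the job is handed in when it is done.

Besides the shell and the picture viewer there is one more tool, called as name(argument=value, ...), one argument or row to a line, values as JSON. servo_tool: Moves the arm, as the interface text tells. Its arguments: {"type":"object","properties":{"jaw":{"type":"array","items":{"type":"number"}},"translation":{"type":"array","items":{"type":"array","items":{"type":"number"}}},"rot":{"type":"array","items":{"type":"array","items":{"type":"number"}}},"squeeze":{"type":"number"}},"required":["jaw","translation","rot"]}

```bash
mkdir -p pics; cat > h.py <<'E'
import numpy as np, cv2
from cell import manip
def save(c,name,roi=None,scale=1):
    im=c["img"][:,:,::-1]
    if roi: im=im[roi[1]:roi[3],roi[0]:roi[2]]
    if scale!=1: im=cv2.resize(im,None,fx=scale,fy=scale,interpolation=cv2.INTER_CUBIC)
    cv2.imwrite("pics/"+name+".png",im)
def ray(c,px):
    K=np.array(c["mtx"]);d=np.linalg.inv(K)@np.array([px[0],px[1],1.])
    d=np.array([d[0],-d[1],-d[2]]); R=np.array(c["attitude"]); return np.array(c["origin"]),R@d
def onz(c,px,z):
    o,d=ray(c,px); return o+d*(z-o[2])/d[2]
def proj(c,P):
    R=np.array(c["attitude"]);p=R.T@(np.array(P)-np.array(c["origin"]))
    q=np.array(c["mtx"])@np.array([p[0],-p[1],-p[2]]); return q[:2]/q[2]
E
python3 - <<'E'
from h import *
np.set_printoptions(precision=4,suppress=True)
for n in ["scene","side","wrist"]:
    c=manip.capture(n); save(c,n+"0")
    print(n,[k for k in c],c["mtx"],c["origin"],c["attitude"])
    for t in ["cap","sleeve","block","tray","board","board_spot","tray_in","old_block","mould_base"]:
        b=manip.search_frame(c,t); p=manip.tip_of(c,t)
        print(t,[(np.round(x["bbox"]),round(x["score"],2)) for x in b[:3]],[(np.round(x["location"],1),round(x["score"],2)) for x in p[:3]])
print(manip.sense())
E
```

```text
scene ['img', 'mtx', 'origin', 'attitude', 'shot'] [[524.4945   0.     317.9195]
 [  0.     524.4945 231.6094]
 [  0.       0.       1.    ]] [ 1.1636 -0.5225  1.1765] [[ 0.6519 -0.5998  0.4639]
 [ 0.7582  0.5221 -0.3905]
 [-0.008   0.6064  0.7951]]
cap [(array([312., 233., 336., 257.]), 0.93), (array([350., 159., 434., 230.]), 0.39)] [(array([321.9, 249.1]), 0.61), (array([231.2, 305.8]), 0.47)]
sleeve [(array([310., 252., 335., 279.]), 0.81), (array([429., 108., 458., 148.]), 0.45), (array([348., 161., 435., 236.]), 0.17)] [(array([101.1, 360.6]), 0.64), (array([321.8, 268.3]), 0.63), (array([391.6, 195.9]), 0.23)]
block [] []
tray [(array([350., 158., 432., 231.]), 0.6)] [(array([429.8, 232. ]), 0.75), (array([389.5, 196.6]), 0.55)]
board [(array([172., 287., 260., 354.]), 0.98), (array([113., 205., 227., 292.]), 0.6)] [(array([213.8, 320. ]), 0.71), (array([173.1, 248.5]), 0.7)]
board_spot [(array([172., 283., 257., 354.]), 0.97), (array([350., 158., 435., 232.]), 0.59), (array([119., 204., 231., 292.]), 0.57)] [(array([228.9, 305.4]), 0.94), (array([191.8, 229.8]), 0.93)]
tray_i
[... 1696 characters left out ...]
[]
board_spot [(array([  0.,   1., 108., 194.]), 0.69)] []
tray_in [] []
old_block [(array([201.,   0., 356., 230.]), 0.68)] []
mould_base [] []
{'time': 2.85, 'joint_positions': array([-1.312 ,  0.2863,  1.5767,  0.    ,  1.2786, -0.15  ]), 'dq': array([-0.0014,  0.001 ,  0.0009,  0.0012,  0.0017,  0.0015]), 'joint_efforts': array([  0.0006, -40.5947, -29.2932,  -0.0001,   0.0006,   0.    ]), 'ee_pos': array([ 0.2683, -0.6193,  0.3039]), 'orientation': array([[ 0.9176,  0.3975,  0.    ],
       [ 0.3975, -0.9176, -0.    ],
       [ 0.    ,  0.    , -1.    ]]), 'contact_force': array([-0.2239, -0.7077, -0.6832]), 'wrist_torque': array([-0.0159,  0.0209,  0.0058]), 'width': 0.085399365632968}
```

View pictures.

View pics/scene0.png

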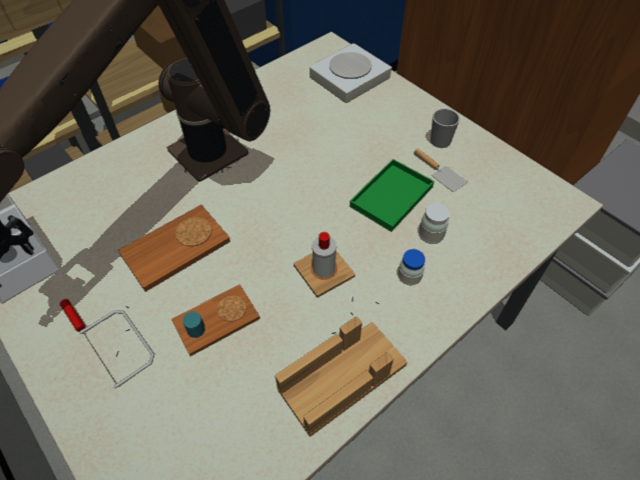

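View pics/side0.png

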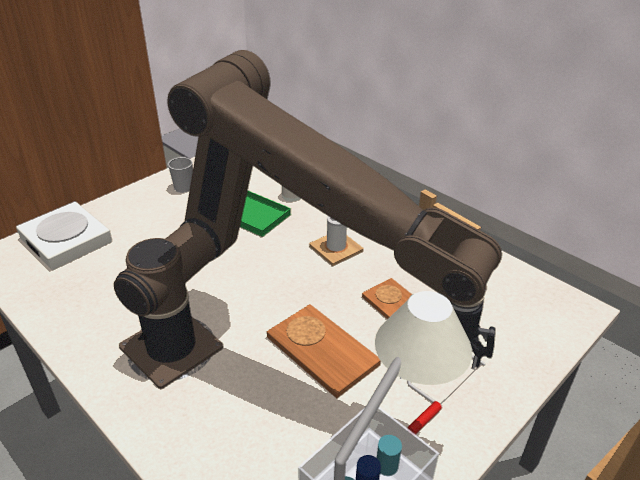

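View pics/wrist0.png

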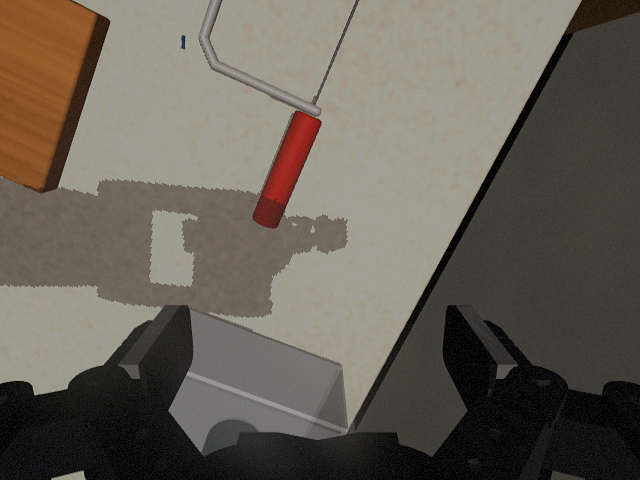

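```bash
python3 - <<'E'
import cv2
im=cv2.imread("pics/scene0.png"); cv2.imwrite("pics/scene0a.png",cv2.resize(im[140:310,270:470],None,fx=4,fy=3.5,interpolation=2)[:, :800])
cv2.imwrite("pics/scene0b.png",cv2.resize(im[190:365,100:280],None,fx=4,fy=3.4,interpolation=2))
im=cv2.imread("pics/side0.png"); cv2.imwrite("pics/side0a.png",cv2.resize(im[180:330,230:430],None,fx=4,fy=4,interpolation=2))
E
```

```text
(no output)
```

View pics/scene0a.png

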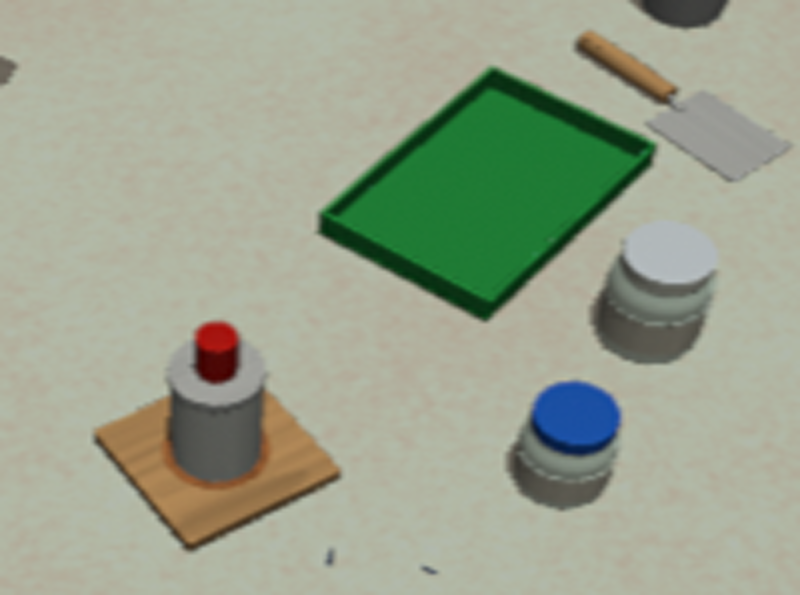

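View pics/scene0b.png

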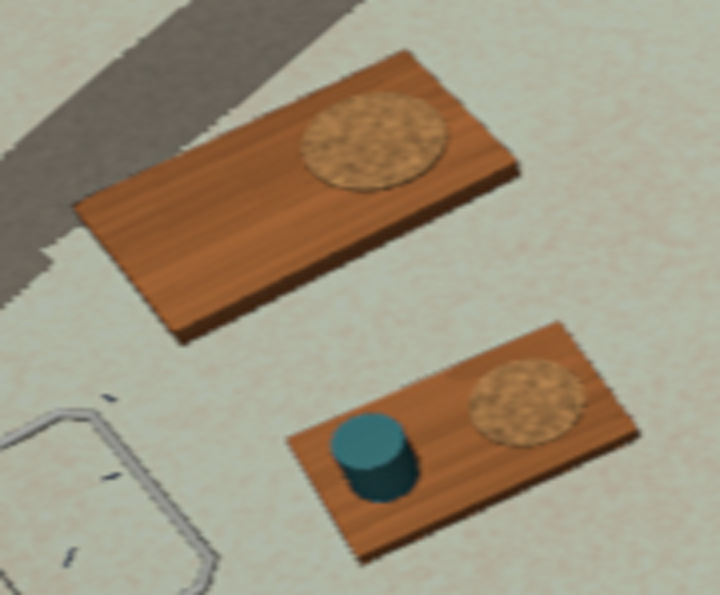

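View pics/side0a.png

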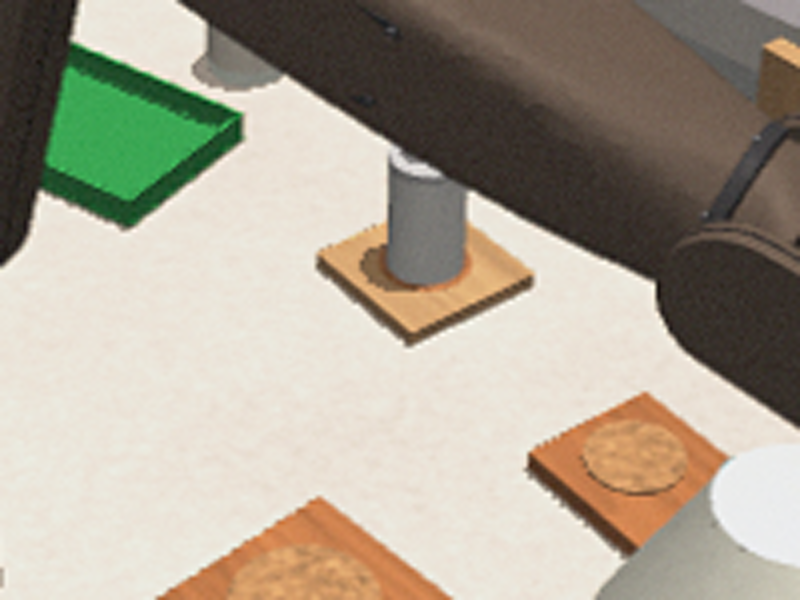

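```bash
python3 - <<'E'
from h import *
np.set_printoptions(precision=4,suppress=True)
s=manip.capture("scene"); d=manip.capture("side")
f=lambda c,p,z:print(p,z,onz(c,p,z))
print("cap: knob centre top~z 15+95-13+61=.158... flange z 0.110")
f(s,(324,236),.158); f(s,(322,268.3),.015); f(s,(324,270.2),.0);f(s,(321.9,249.1),.097)
f(d,(336.6,241.6),.015);f(d,(335.8,249.2),0);f(d,(338,222.3),.097)
print("base corners, z.015")
for p in [(294,270),(317,251),(355,268),(322,291)]: f(s,p,.015)
print("tray"); f(s,(391.2,195.5),.004); 
for p in [(351,193),(393,160),(433,184),(392,223)]: f(s,p,.028)
f(d,(249,212),.004)
print("board");f(s,(213.8,320),0);f(s,(230.5,307),.021);f(d,(389,294),.021)
for p in [(172,320),(240,287),(259,315),(190,348)]: f(s,p,.018)
print("old");f(s,(196.7,329),.018)
print("saw jars beaker");f(s,(412,259),.085);f(s,(437,212),.1);f(s,(445,116),.1)
E
```

```text
cap: knob centre top~z 15+95-13+61=.158... flange z 0.110
(324, 236) 0.158 [ 0.5892 -0.0198  0.158 ]
(322, 268.3) 0.015 [ 0.5855 -0.0234  0.015 ]
(324, 270.2) 0.0 [ 0.5861 -0.0169  0.    ]
(321.9, 249.1) 0.097 [ 0.5824 -0.0209  0.097 ]
(336.6, 241.6) 0.015 [ 0.6034 -0.0145  0.015 ]
(335.8, 249.2) 0 [ 0.5883 -0.0259  0.    ]
(338, 222.3) 0.097 [ 0.5962 -0.0234  0.097 ]
base corners, z.015
(294, 270) 0.015 [ 0.541  -0.0826  0.015 ]
(317, 251) 0.015 [0.5343 0.0031 0.015 ]
(355, 268) 0.015 [0.642  0.0431 0.015 ]
(322, 291) 0.015 [ 0.6379 -0.0689  0.015 ]
tray
(391.2, 195.5) 0.004 [0.52   0.3049 0.004 ]
(351, 193) 0.028 [0.4494 0.2067 0.028 ]
(393, 160) 0.028 [0.4352 0.3957 0.028 ]
(433, 184) 0.028 [0.5825 0.4131 0.028 ]
(392, 223) 0.028 [0.6061 0.2169 0.028 ]
(249, 212) 0.004 [0.5227 0.3078 0.004 ]
board
(213.8, 320) 0 [ 0.517  -0.3228  0.    ]
(230.5, 307) 0.021 [ 0.5256 -0.2744  0.021 ]
(389, 294) 0.021 [ 0.5297 -0.2816  0.021 ]
(172, 320) 0.018 [ 0.4592 -0.4039  0.018 ]
(240, 287) 0.018 [ 0.4919 -0.2217  0.018 ]
(259, 315) 0.018 [ 0.5889 -0.2332  0.018 ]
(190, 348) 0.018 [ 0.5519 -0.4104  0.018 ]
old
(196.7, 329) 0.018 [ 0.52   -0.3711  0.018 ]
saw jars beaker
(412, 259) 0.085 [0.7476 0.1355 0.085 ]
(437, 212) 0.1 [0.6932 0.287  0.1   ]
(445, 116) 0.1 [0.4525 0.5961 0.1   ]
```

Only one cap candidate fits: the red knob at (324,240). The saw's red handle at (72,315) is the only other red thing. Of the two boards, (175,248) is the larger look-alike and (215,318) is the smaller one with the teal block, so I choose the smaller. Its cork disc is at about (231,307). The mould axis is near (0.588, -0.021). Next I turn the tool and go above the mould.

servo_tool(
  jaw=[0.0854,0.0854,0.0854,0.0854,0.0854,0.0854,0.0854],
  translation=[
    [0,0,0],
    [0,0,0],
    [0,0,0],
    [0,0,0],
    [0,0,0],
    [0,0,0],
    [0,0,0],
  ],
  rot=[
    [0,0,-9.5],
    [0,0,-9.5],
    [0,0,-9.5],
    [0,0,-9.5],
    [0,0,-9.5],
    [0,0,-9.5],
    [0,0,-9.5],
  ],
  squeeze=40,
)

```text
time: 3.82
ee_pos: [0.2683, -0.6193, 0.3039]
orientation: [[-0.004, 1.0, -0.0], [1.0, 0.004, 0.0], [0.0, -0.0, -1.0]]
contact_force: [0.1, -0.8, -0.7]
width: 0.0856
```

servo_tool(
  jaw=[0.0854,0.0854,0.0854,0.0854,0.0854,0.0854,0.0854,0.0854,0.0854,0.0854],
  translation=[
    [0.054,0.029,0],
    [0.054,0.029,0],
    [0.054,0.029,0],
    [0.054,0.029,0],
    [0.054,0.029,0],
    [0.054,0.029,0],
    [0.054,0.029,0],
    [0.054,0.029,0],
    [0.054,0.029,0],
    [0.054,0.029,0],
  ],
  rot=[
    [0,0,0],
    [0,0,0],
    [0,0,0],
    [0,0,0],
    [0,0,0],
    [0,0,0],
    [0,0,0],
    [0,0,0],
    [0,0,0],
    [0,0,0],
  ],
)

```text
time: 5.08
ee_pos: [0.5598, -0.0779, 0.3044]
orientation: [[0.001, 1.0, 0.001], [1.0, -0.001, -0.0], [-0.0, 0.001, -1.0]]
contact_force: [0.9, -1.2, -0.3]
width: 0.0852
```

servo_tool(
  jaw=[0.0854,0.0854,0.0854],
  translation=[
    [0.058,0.03,0],
    [0,0,0],
    [0,0,0],
  ],
  rot=[
    [0,0,0],
    [0,0,0],
    [0,0,0],
  ],
)

```text
time: 5.45
ee_pos: [0.5878, -0.0242, 0.3038]
orientation: [[0.0, 1.0, -0.0], [1.0, -0.0, -0.0], [-0.0, -0.0, -1.0]]
contact_force: [0.2, -0.5, 0.2]
width: 0.0856
```

```bash
python3 - <<'E'
from h import *
np.set_printoptions(precision=4,suppress=True)
c=manip.capture("wrist"); save(c,"wrist1"); s=manip.capture("side"); save(s,"side1")
sc=manip.capture("scene"); save(sc,"scene1")
np.save("w1.npy",c,allow_pickle=True);np.save("s1.npy",s,allow_pickle=True)
st=manip.sense(); print(st["time"],st["ee_pos"],st["orientation"],c["origin"],c["attitude"])
# red knob top & grey flange by proj at guess
for P in [(.588,-.021,.158),(.588,-.021,.118),(.588,-.021,.015)]: print(proj(c,P),proj(s,P),proj(sc,P))
for n,cc in (("w",c),("s",s)):
    hsv=cv2.cvtColor(cc["img"],cv2.COLOR_RGB2HSV)
    m=(((hsv[...,0]<8)|(hsv[...,0]>172))&(hsv[...,1]>180)&(hsv[...,2]>60)).astype(np.uint8)
    k,_,stt,cen=cv2.connectedComponentsWithStats(m)
    for i in np.argsort(-stt[1:,4])[:3]+1: print(n,stt[i],cen[i])
E
```

```text
5.6 [ 0.5875 -0.0256  0.3039] [[ 0.0033  1.     -0.0002]
 [ 1.     -0.0033 -0.0002]
 [-0.0002 -0.0002 -1.    ]] [0.5869 0.0462 0.3748] [[ 1.      0.0009  0.0005]
 [-0.001   0.9602  0.2793]
 [-0.0002 -0.2793  0.9602]]
[319.8033 242.6431] [336.1584 206.2014] [323.315  235.9727]
[319.4892 223.6433] [335.7406 217.3541] [323.3119 245.6182]
[318.9854 193.1618] [334.7157 244.7072] [323.3045 268.4185]
w [ 293  216   51   49 1593] [319.1569 239.6874]
w [325 212   1   1   1] [325. 212.]
w [323 214   1   1   1] [323. 214.]
s [408 402  33  31 363] [424.5592 417.0854]
s [333 205   9  15 109] [336.7982 211.7523]
```

View pics/wrist1.png

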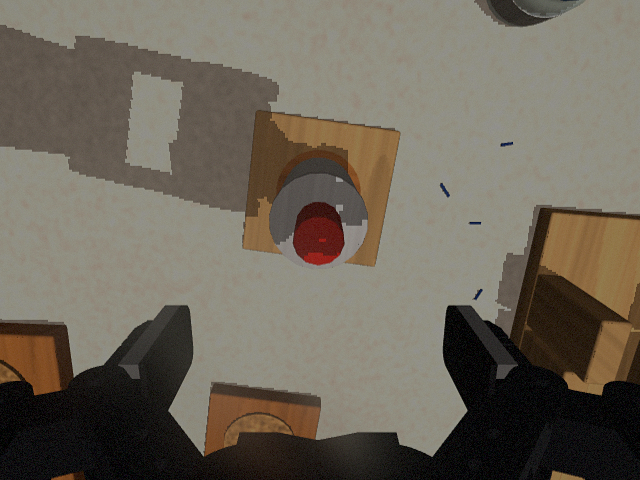

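View pics/side1.png

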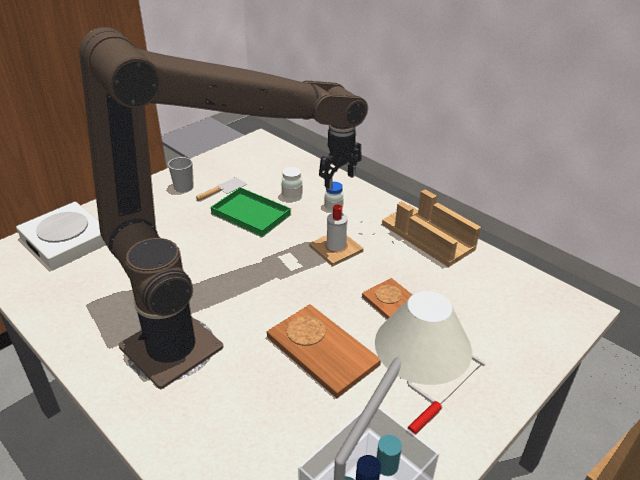

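The wrist view shows the cap: flange centre near (319,220), knob top near (319,239). Both give an axis at about (0.5875, -0.019). Next I descend to the knob, shut the jaws and measure the tray.

servo_tool(
  jaw=[0.0854,0.0854,0.0854,0.0854,0.0854],
  translation=[
    [0.0065,0,0.03],
    [0,0,0.03],
    [0,0,0.03],
    [0,0,0.019],
    [0,0,0],
  ],
  rot=[
    [0,0,0],
    [0,0,0],
    [0,0,0],
    [0,0,0],
    [0,0,0],
  ],
)

```text
time: 6.22
ee_pos: [0.5869, -0.0184, 0.1933]
orientation: [[0.003, 1.0, -0.003], [1.0, -0.003, 0.001], [0.001, -0.003, -1.0]]
contact_force: [-0.6, 0.3, -0.2]
width: 0.0852
```

servo_tool(
  jaw=[0.02,0.02,0.02,0.02,0.02,0.02,0.02],
  translation=[
    [0,0,0],
    [0,0,0],
    [0,0,0],
    [0,0,0],
    [0,0,0],
    [0,0,0],
    [0,0,0],
  ],
  rot=[
    [0,0,0],
    [0,0,0],
    [0,0,0],
    [0,0,0],
    [0,0,0],
    [0,0,0],
    [0,0,0],
  ],
  squeeze=40,
)

```text
time: 7.1
ee_pos: [0.5883, -0.0178, 0.196]
orientation: [[0.001, 1.0, 0.001], [1.0, -0.001, -0.0], [-0.0, 0.001, -1.0]]
contact_force: [-1.2, 0.6, 5.2]
width: 0.0267
```

```bash
python3 - <<'E'
from h import *
np.set_printoptions(precision=4,suppress=True)
s=manip.capture("side"); sc=manip.capture("scene"); w=manip.capture("wrist"); save(w,"wrist2"); save(s,"side2",(280,140,400,280),5)
for n,c in (("side",s),("scene",sc)):
    hsv=cv2.cvtColor(c["img"],cv2.COLOR_RGB2HSV)
    m=((hsv[...,0]>50)&(hsv[...,0]<75)&(hsv[...,1]>150)).astype(np.uint8)
    k,l,st,cen=cv2.connectedComponentsWithStats(m); i=1+np.argmax(st[1:,4]); print(n,st[i])
    pts=np.argwhere(l==i)[:,::-1].astype(np.float32)
    hull=cv2.convexHull(pts)
    # silhouette fit: tray model pose (x,y,yaw) 
    from scipy.optimize import minimize
    def sil(p):
        x,y,a=p; P=[]
        for sx in(-.075,.075):
            for sy in(-.11,.11):
                for z in(0,.028):
                    P.append(proj(c,(x+sx*np.cos(a)-sy*np.sin(a),y+sx*np.sin(a)+sy*np.cos(a),z)))
        return cv2.convexHull(np.array(P,np.float32))
    def cost(p):
        A=sil(p); ia,_=cv2.intersectConvexConvex(A,hull)
        return cv2.contourArea(A)+cv2.contourArea(hull)-2*ia
    r=minimize(cost,[.52,.306,.09],method="Nelder-Mead",options=dict(initial_simplex=[[.52,.306,.09],[.53,.306,.09],[.52,.316,.09],[.52,.306,.15]]))
    print(r.x,r.fun,cv2.contourArea(hull))
print(manip.sense()["time"],manip.sense()["ee_pos"],manip.sense()["width"],manip.sense()["contact_force"])
E
```

```text
side [ 211  188   79   48 1884]
[0.5265 0.3051 0.1727] 163.48366941534914 2130.5
scene [ 351  160   82   71 3098]
[0.516  0.3088 0.1768] 273.45530082681216 3083.0
7.25 [ 0.5883 -0.0178  0.196 ] 0.027323712427686258 [-1.7185  0.5608  5.2053]
```

View pics/side2.png

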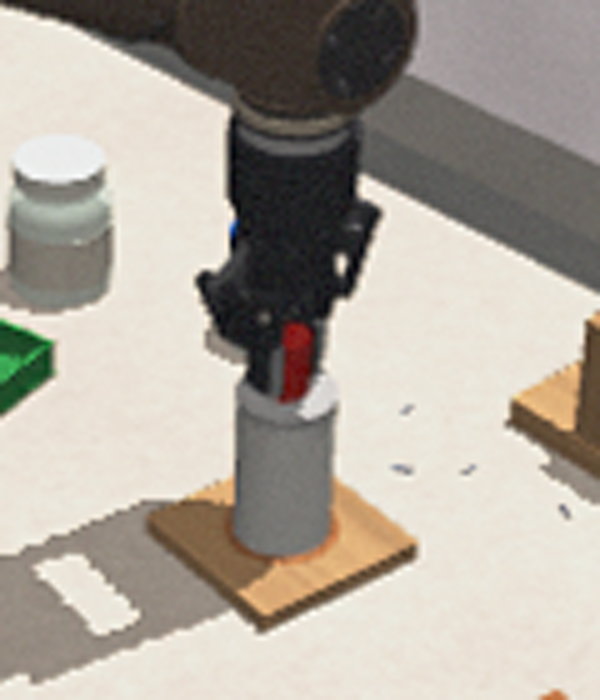

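View pics/wrist2.png

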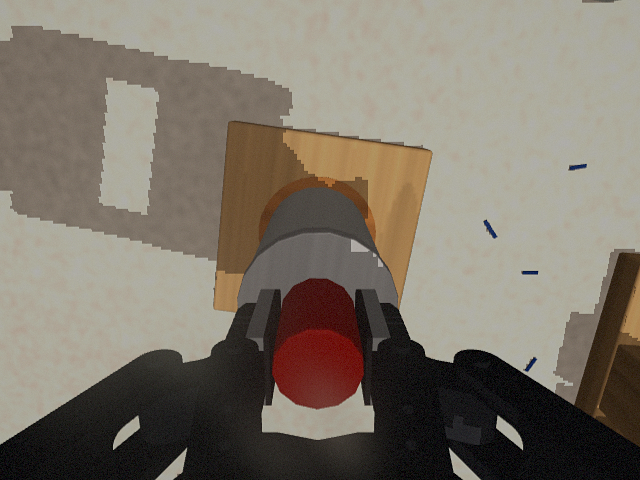

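The knob is held between the pads at 27 mm opening. Next I lift straight up and carry it over the tray.

servo_tool(
  jaw=[0.02,0.02,0.02,0.02,0.02,0.02,0.02,0.02,0.02,0.02],
  translation=[
    [0,0,-0.015],
    [0,0,-0.025],
    [0,0,-0.03],
    [0,0,-0.03],
    [0.045,-0.01,0],
    [0.055,-0.011,0],
    [0.055,-0.011,0],
    [0.055,-0.011,0],
    [0.055,-0.011,0],
    [0.04,-0.01,0],
  ],
  rot=[
    [0,0,0],
    [0,0,0],
    [0,0,0],
    [0,0,0],
    [0,0,0],
    [0,0,0],
    [0,0,0],
    [0,0,0],
    [0,0,0],
    [0,0,0],
  ],
)

```text
time: 8.5
ee_pos: [0.5231, 0.2894, 0.2946]
orientation: [[0.0, 1.0, -0.001], [1.0, -0.0, 0.0], [0.0, -0.001, -1.0]]
contact_force: [0.3, 0.5, -1.1]
width: 0.0271
```

servo_tool(
  jaw=[0.02,0.02,0.02],
  translation=[
    [0.02,-0.004,0],
    [0,0,0],
    [0,0,0],
  ],
  rot=[
    [0,0,0],
    [0,0,0],
    [0,0,0],
  ],
)

```text
time: 8.88
ee_pos: [0.5207, 0.3062, 0.2947]
orientation: [[0.002, 1.0, -0.0], [1.0, -0.002, -0.001], [-0.001, -0.0, -1.0]]
contact_force: [0.4, 0.2, -2.0]
width: 0.0272
```

```bash
cat > traycorn.py <<'E'
from h import *
np.set_printoptions(precision=4,suppress=True)
E
python3 - <<'E'
from h import *
np.set_printoptions(precision=4,suppress=True)
w=manip.capture("wrist"); save(w,"wrist3"); s=manip.capture("side"); save(s,"side3",(200,100,360,280),4)
sc=manip.capture("scene"); save(sc,"scene3",(280,100,480,300),4)
hsv=cv2.cvtColor(w["img"],cv2.COLOR_RGB2HSV)
m=((hsv[...,0]>50)&(hsv[...,0]<75)&(hsv[...,1]>150)).astype(np.uint8)
hull=cv2.convexHull(np.argwhere(m)[:,::-1].astype(np.int32))
ap=cv2.approxPolyDP(hull,8,True)[:,0]
for p in ap: print(p,onz(w,p,.028))
# expected
for (x,y) in [(.52,.307),(.522,.257),(.517,.357)]: print(proj(w,(x,y,.004)))
st=manip.sense();print(st["time"],st["ee_pos"],st["width"],st["contact_force"])
E
```

```text
[639 471] [0.8355 0.0356 0.028 ]
[  2 475] [0.2073 0.0324 0.028 ]
[  0 456] [0.2102 0.0554 0.028 ]
[196  79] [0.4293 0.3999 0.028 ]
[393  42] [0.5751 0.4249 0.028 ]
[638 447] [0.8286 0.0644 0.028 ]
[317.8152 195.3549]
[320.199  250.5155]
[314.0351 135.8249]
9.025 [0.5208 0.306  0.2949] 0.027143479983435827 [ 0.2609 -0.0889 -1.1846]
```

View pics/wrist3.png

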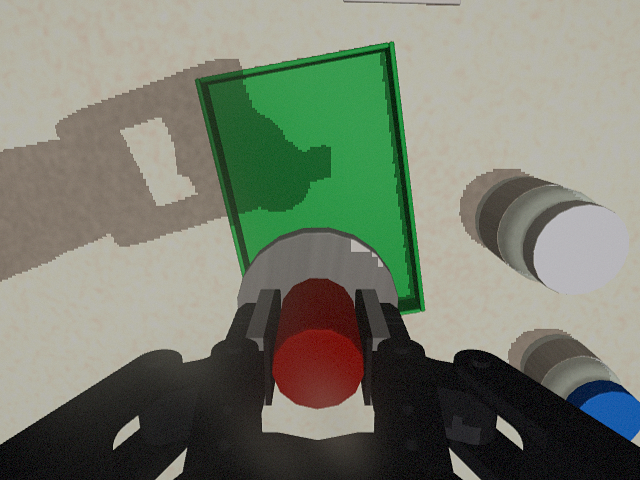

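View pics/side3.png

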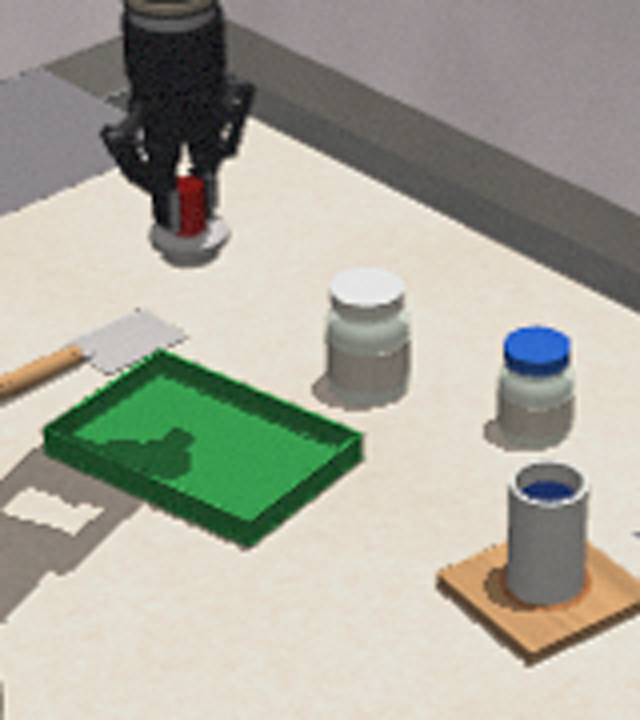

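Tray corners at (196,79) and (393,42) give a centre of (0.521, 0.304) and a yaw of about 9.7°, with a side of 148 mm, which checks. The cap will go at (0.5125, 0.353).

servo_tool(
  jaw=[0.02,0.02,0.02,0.02,0.02,0.02,0.02,0.02],
  translation=[
    [0.047,-0.008,0.01],
    [0,0,0.04],
    [0,0,0.04],
    [0,0,0.04],
    [0,0,0.03],
    [0,0,0.02],
    [0,0,0.009],
    [0,0,0],
  ],
  rot=[
    [0,0,0],
    [0,0,0],
    [0,0,0],
    [0,0,0],
    [0,0,0],
    [0,0,0],
    [0,0,0],
    [0,0,0],
  ],
)

```text
time: 10.02
ee_pos: [0.5127, 0.3542, 0.1061]
orientation: [[0.002, 1.0, 0.0], [1.0, -0.002, 0.0], [0.0, 0.0, -1.0]]
contact_force: [0.6, 1.0, -1.2]
width: 0.0268
```

servo_tool(
  jaw=[0.02,0.02,0.02],
  translation=[
    [0,0,0.002],
    [0,0,0.001],
    [0,0,0],
  ],
  rot=[
    [0,0,0],
    [0,0,0],
    [0,0,0],
  ],
)

```text
time: 10.4
ee_pos: [0.5126, 0.3545, 0.1035]
orientation: [[0.001, 1.0, 0.001], [1.0, -0.001, 0.0], [0.0, 0.001, -1.0]]
contact_force: [0.6, -0.4, -1.2]
width: 0.0268
```

servo_tool(
  jaw=[0.02,0.02,0.02],
  translation=[
    [0,0,0.001],
    [0,0,0.001],
    [0,0,0],
  ],
  rot=[
    [0,0,0],
    [0,0,0],
    [0,0,0],
  ],
)

```text
time: 10.78
ee_pos: [0.5127, 0.3546, 0.1031]
orientation: [[0.001, 1.0, 0.0], [1.0, -0.001, -0.0], [-0.0, 0.0, -1.0]]
contact_force: [-3.6, -2.3, 7.7]
width: 0.0269
```

```bash
python3 - <<'E'
from h import *
w=manip.capture("side"); save(w,"side4",(200,130,340,250),5); print(manip.sense()["contact_force"])
E
```

```text
[-3.5016083  -1.56973729  8.36933214]
```

View pics/side4.png

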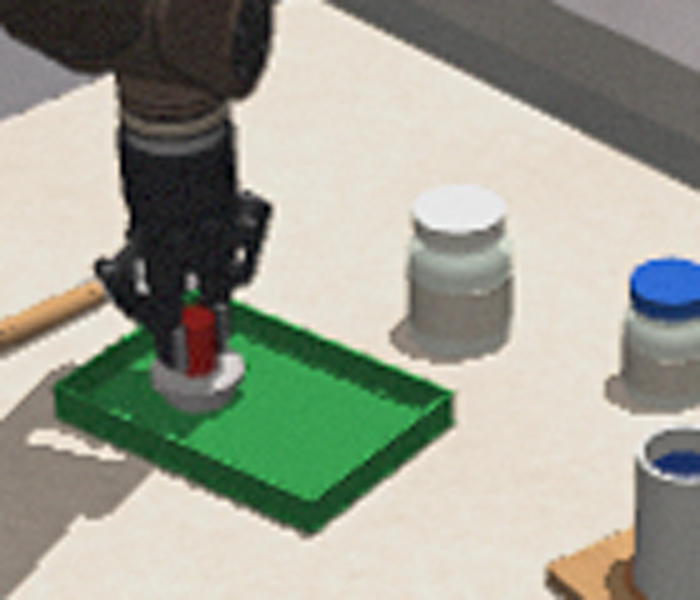

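The cap stands on the tray floor, pressing at about 8 N. I release it and rise.

servo_tool(
  jaw=[0.06,0.085,0.085,0.085,0.085,0.085,0.085],
  translation=[
    [0,0,0],
    [0,0,0],
    [0,0,0],
    [0,0,0],
    [0,0,-0.03],
    [0,0,-0.06],
    [0,0,-0.06],
  ],
  rot=[
    [0,0,0],
    [0,0,0],
    [0,0,0],
    [0,0,0],
    [0,0,0],
    [0,0,0],
    [0,0,0],
  ],
)

```text
time: 11.7
ee_pos: [0.512, 0.3541, 0.2518]
orientation: [[0.001, 1.0, -0.001], [1.0, -0.001, -0.001], [-0.001, -0.001, -1.0]]
contact_force: [0.2, -0.4, 0.5]
width: 0.0847
```

```bash
python3 - <<'E'
from h import *
w=manip.capture("wrist"); save(w,"wrist5");print(manip.sense()["ee_pos"],proj(w,(.5125,.354,.025)),proj(w,(.5125,.354,.065)))
E
```

```text
[0.51548943 0.35602178 0.26302935] [319.83595183 213.57176646] [320.09678437 228.27074208]
```

View pics/wrist5.png

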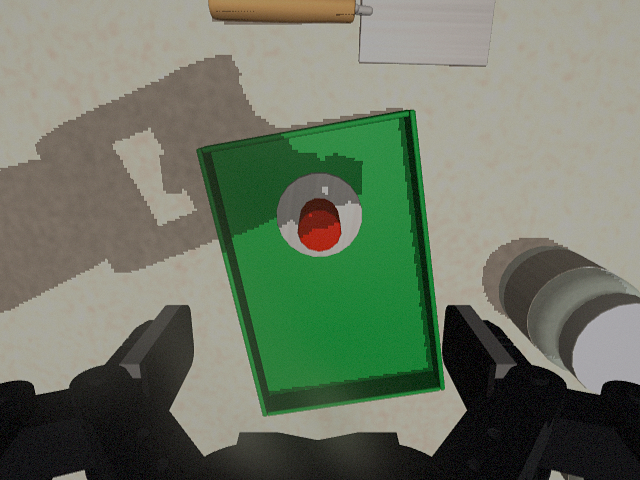

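The cap stands upright in the tray at (320,215). Next I go back over the sleeve.

servo_tool(
  jaw=[0.085,0.085,0.085,0.085,0.085,0.085,0.085,0.085,0.085],
  translation=[
    [-0.05,0.01,0],
    [-0.055,0.011,0],
    [-0.055,0.011,0],
    [-0.055,0.011,0],
    [-0.055,0.011,0],
    [-0.055,0.011,0],
    [-0.045,0.01,0],
    [0,0,0],
    [0,0,0],
  ],
  rot=[
    [0,0,0],
    [0,0,0],
    [0,0,0],
    [0,0,0],
    [0,0,0],
    [0,0,0],
    [0,0,0],
    [0,0,0],
    [0,0,0],
  ],
)

```text
time: 12.88
ee_pos: [0.5867, -0.0155, 0.2506]
orientation: [[0.002, 1.0, -0.001], [1.0, -0.002, 0.001], [0.001, -0.001, -1.0]]
contact_force: [-1.0, 0.2, -0.1]
width: 0.0853
```

```bash
python3 - <<'E'
from h import *
w=manip.capture("wrist"); save(w,"wrist6");print(manip.sense()["time"],manip.sense()["ee_pos"],proj(w,(.5875,-.019,.11)),proj(w,(.5875,-.019,.095)))
hsv=cv2.cvtColor(w["img"],cv2.COLOR_RGB2HSV)
m=((hsv[...,0]>105)&(hsv[...,0]<135)&(hsv[...,1]>130)).astype(np.uint8)
k,l,st,cen=cv2.connectedComponentsWithStats(m); i=1+np.argmax(st[1:,4]); print(st[i],cen[i])
E
```

```text
12.925 [ 0.58660578 -0.01493687  0.25057099] [321.03728621 257.94124693] [320.83676637 249.10421456]
[ 287  214   72   72 2621] [326.37657383 256.12209081]
```

View pics/wrist6.png

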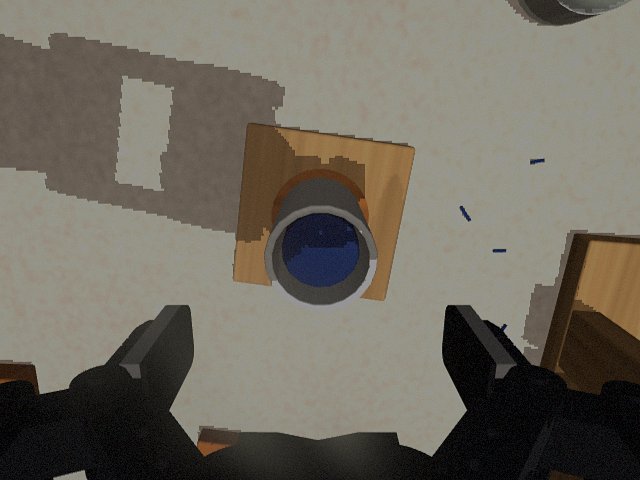

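The sleeve rim is centred at (321,257) and the block top at (320,250). Both match the prediction of (0.5875, -0.0185). Next I descend and grip the sleeve.

servo_tool(
  jaw=[0.085,0.085,0.085,0.085,0.085,0.085],
  translation=[
    [-0.0035,0.001,0.02],
    [0,0,0.03],
    [0,0,0.03],
    [0,0,0.02],
    [0,0,0.008],
    [0,0,0],
  ],
  rot=[
    [0,0,0],
    [0,0,0],
    [0,0,0],
    [0,0,0],
    [0,0,0],
    [0,0,0],
  ],
)

```text
time: 13.68
ee_pos: [0.5878, -0.019, 0.1425]
orientation: [[0.001, 1.0, -0.001], [1.0, -0.001, 0.0], [0.0, -0.001, -1.0]]
contact_force: [-0.7, 0.7, 0.9]
width: 0.0849
```

servo_tool(
  jaw=[0.068,0.064,0.055,0.05,0.05,0.05],
  translation=[
    [0,0,0],
    [0,0,0],
    [0,0,0],
    [0,0,0],
    [0,0,0],
    [0,0,0],
  ],
  rot=[
    [0,0,0],
    [0,0,0],
    [0,0,0],
    [0,0,0],
    [0,0,0],
    [0,0,0],
  ],
  squeeze=45,
)

```text
time: 14.42
ee_pos: [0.5886, -0.0195, 0.1444]
orientation: [[0.001, 1.0, 0.002], [1.0, -0.001, -0.001], [-0.001, 0.002, -1.0]]
contact_force: [-2.1, -0.3, 6.9]
width: 0.0589
```

```bash
python3 - <<'E'
from h import *
w=manip.capture("wrist"); save(w,"wrist7");print(manip.sense())
w=manip.capture("side"); save(w,"side7",(280,140,400,280),5)
E
```

```text
{'time': 14.475, 'joint_positions': array([-2.05238210e-01,  2.80049371e-01,  1.90089813e+00, -9.16364098e-05,
        9.58500157e-01, -2.03824536e-01]), 'dq': array([ 0.00040331,  0.00114697, -0.00127521,  0.00039671,  0.00043675,
       -0.00079721]), 'joint_efforts': array([ 4.96169657e-02, -3.25656009e+01, -2.28452754e+01,  3.96820810e-02,
       -2.76915450e-01, -3.59699028e-03]), 'ee_pos': array([ 0.58860423, -0.01947985,  0.1444214 ]), 'orientation': array([[ 1.36161621e-03,  9.99996900e-01,  2.08469699e-03],
       [ 9.99998944e-01, -1.36055461e-03, -5.10566427e-04],
       [-5.07728500e-04,  2.08538998e-03, -9.99997697e-01]]), 'contact_force': array([-2.37198284, -0.30350714,  5.94536603]), 'wrist_torque': array([ 0.07466479,  0.14467292, -0.02713384]), 'width': 0.05938717098840716}
```

View pics/wrist7.png

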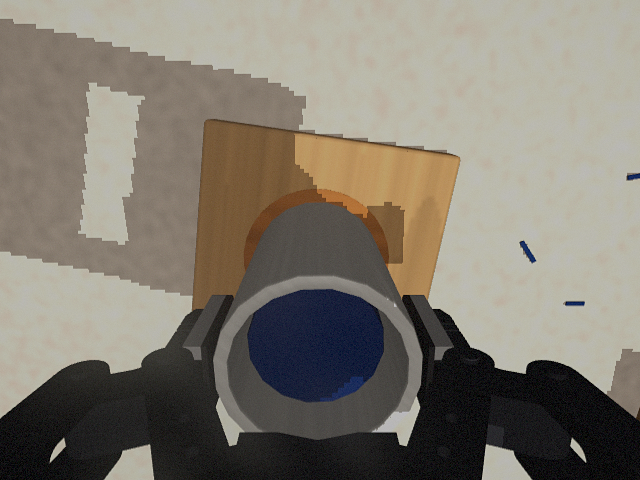

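View pics/side7.png

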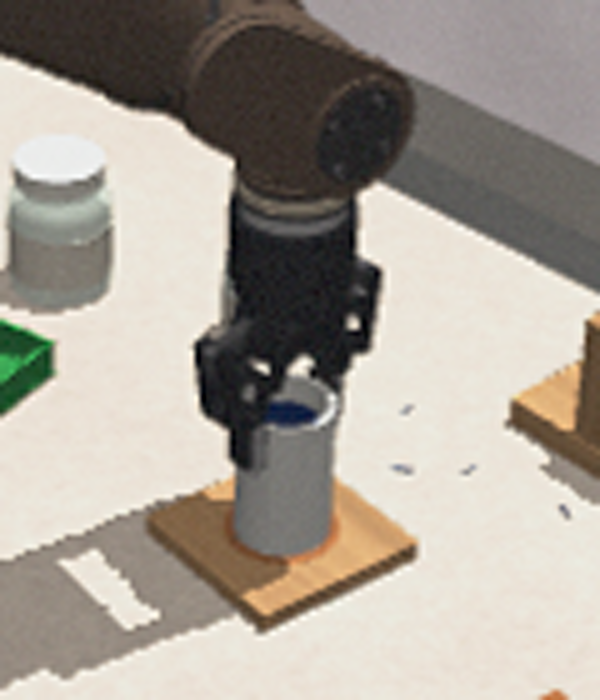

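The sleeve is gripped and the block is centred inside it. Next I lift straight up.

servo_tool(
  jaw=[0.05,0.05,0.05,0.05,0.05,0.05,0.05,0.05,0.05],
  translation=[
    [0,0,-0.005],
    [0,0,-0.01],
    [0,0,-0.015],
    [0,0,-0.02],
    [0,0,-0.02],
    [0,0,-0.02],
    [0,0,-0.02],
    [0,0,-0.02],
    [0,0,0],
  ],
  rot=[
    [0,0,0],
    [0,0,0],
    [0,0,0],
    [0,0,0],
    [0,0,0],
    [0,0,0],
    [0,0,0],
    [0,0,0],
    [0,0,0],
  ],
)

```text
time: 15.65
ee_pos: [0.5889, -0.0195, 0.2757]
orientation: [[0.001, 1.0, 0.005], [1.0, -0.001, -0.001], [-0.001, 0.005, -1.0]]
contact_force: [0.6, 0.7, -1.3]
width: 0.0589
```

```bash
python3 - <<'E'
from h import *
print(manip.sense()["ee_pos"],manip.sense()["width"],manip.sense()["contact_force"])
w=manip.capture("side"); save(w,"side8",(280,140,400,280),5)
E
```

```text
[ 0.5888705  -0.01945717  0.27574531] 0.058922642985128657 [ 0.57444911  0.66848513 -1.27270469]
```

View pics/side8.png

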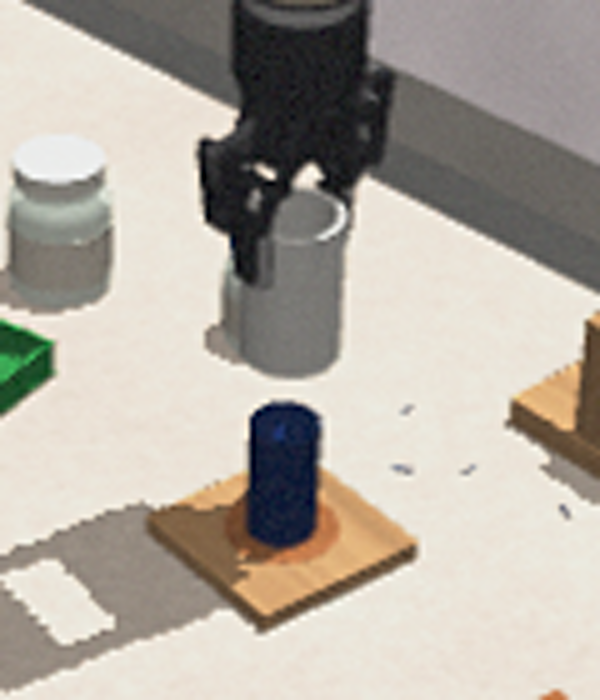

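The sleeve is clear and the block is still standing in place. Next I carry the sleeve to (0.5295, 0.255).

servo_tool(
  jaw=[0.05,0.05,0.05,0.05,0.05,0.05,0.05,0.05,0.05],
  translation=[
    [0.03,-0.008,0],
    [0.045,-0.01,0],
    [0.05,-0.01,0],
    [0.05,-0.01,0],
    [0.045,-0.01,0],
    [0.035,-0.007,0],
    [0.019,-0.004,0],
    [0,0,0],
    [0,0,0],
  ],
  rot=[
    [0,0,0],
    [0,0,0],
    [0,0,0],
    [0,0,0],
    [0,0,0],
    [0,0,0],
    [0,0,0],
    [0,0,0],
    [0,0,0],
  ],
)

```text
time: 16.82
ee_pos: [0.5295, 0.2538, 0.2725]
orientation: [[0.002, 1.0, -0.001], [1.0, -0.002, -0.001], [-0.001, -0.001, -1.0]]
contact_force: [1.3, -0.6, -1.9]
width: 0.0593
```

servo_tool(
  jaw=[0.05,0.05,0.05,0.05,0.05,0.05,0.05],
  translation=[
    [0,0,0.02],
    [0,0,0.035],
    [0,0,0.035],
    [0,0,0.025],
    [0,0,0.015],
    [0,0,0.007],
    [0,0,0],
  ],
  rot=[
    [0,0,0],
    [0,0,0],
    [0,0,0],
    [0,0,0],
    [0,0,0],
    [0,0,0],
    [0,0,0],
  ],
)

```text
time: 17.7
ee_pos: [0.5294, 0.2546, 0.1359]
orientation: [[0.002, 1.0, 0.0], [1.0, -0.002, -0.0], [-0.0, 0.0, -1.0]]
contact_force: [0.3, -0.6, -1.7]
width: 0.0594
```

```bash
python3 - <<'E'
from h import *
print(manip.sense()["ee_pos"],manip.sense()["width"],manip.sense()["contact_force"])
w=manip.capture("side"); save(w,"side9",(200,130,340,250),5)
w=manip.capture("scene"); save(w,"scene9",(320,110,470,250),4)
E
```

```text
[0.52943902 0.25462933 0.13591764] 0.05938073976257718 [ 0.29000097 -0.55269308 -1.68649931]
```

View pics/side9.png

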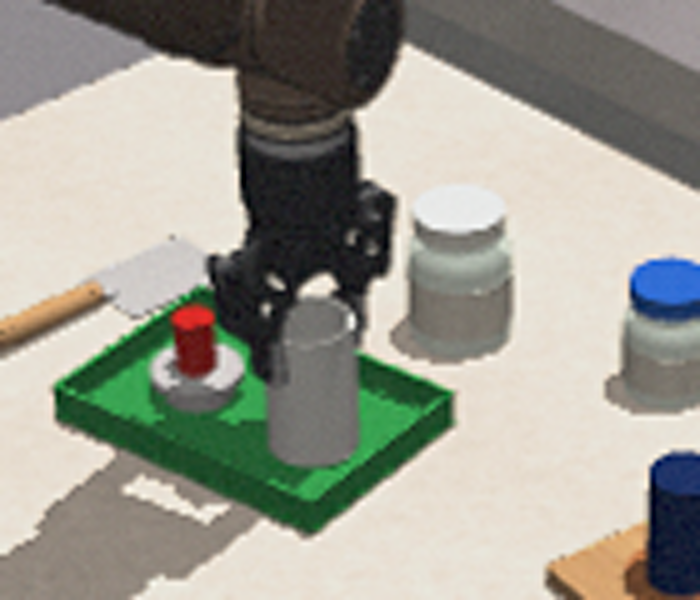

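View pics/scene9.png

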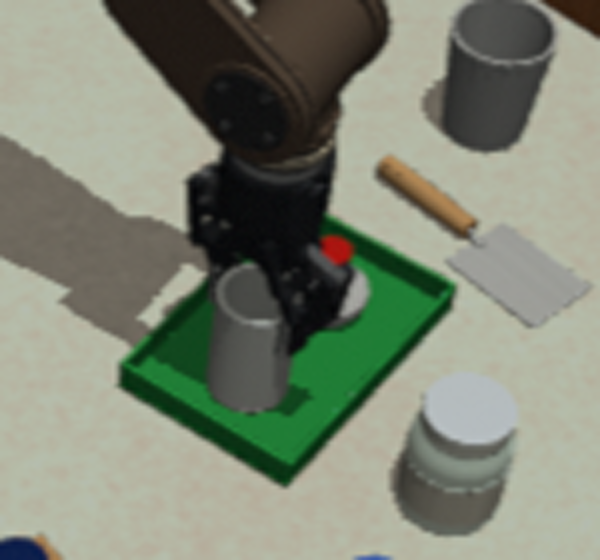

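servo_tool(
  jaw=[0.05,0.05,0.05,0.05],
  translation=[
    [0,0,0.001],
    [0,0,0.001],
    [0,0,0.001],
    [0,0,0],
  ],
  rot=[
    [0,0,0],
    [0,0,0],
    [0,0,0],
    [0,0,0],
  ],
)

```text
time: 18.3
ee_pos: [0.5294, 0.2549, 0.1335]
orientation: [[0.001, 1.0, 0.0], [1.0, -0.001, 0.0], [0.0, 0.0, -1.0]]
contact_force: [-0.4, -0.5, 1.7]
width: 0.0592
```

servo_tool(
  jaw=[0.05,0.05,0.07,0.085,0.085,0.085,0.085,0.085,0.085,0.085],
  translation=[
    [0,0,0.0007],
    [0,0,0],
    [0,0,0],
    [0,0,0],
    [0,0,0],
    [0,0,-0.01],
    [0,0,-0.03],
    [0,0,-0.04],
    [0,0,-0.05],
    [0,0,0],
  ],
  rot=[
    [0,0,0],
    [0,0,0],
    [0,0,0],
    [0,0,0],
    [0,0,0],
    [0,0,0],
    [0,0,0],
    [0,0,0],
    [0,0,0],
    [0,0,0],
  ],
)

```text
time: 19.55
ee_pos: [0.5317, 0.2555, 0.269]
orientation: [[0.001, 1.0, 0.012], [1.0, -0.001, 0.003], [0.003, 0.012, -1.0]]
contact_force: [0.1, 0.1, 0.2]
width: 0.085
```

```bash
python3 - <<'E'
from h import *
st=manip.sense();print(st["time"],st["ee_pos"])
w=manip.capture("wrist"); save(w,"wrist10")
w=manip.capture("side"); save(w,"side10",(200,130,340,250),5)
E
```

```text
19.55 [0.53166115 0.25554993 0.26901582]
```

View pics/wrist10.png

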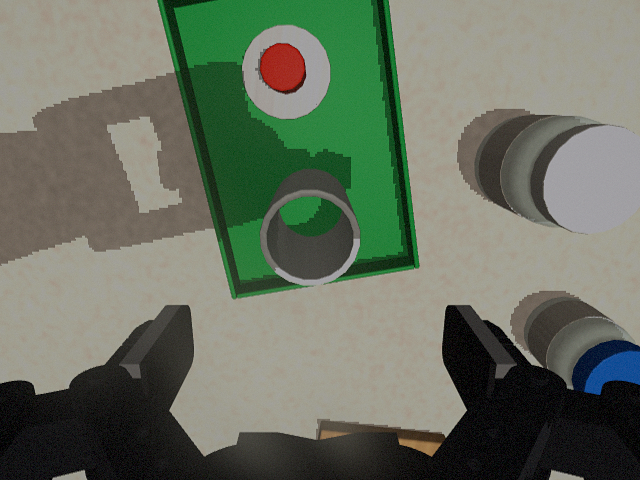

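View pics/side10.png

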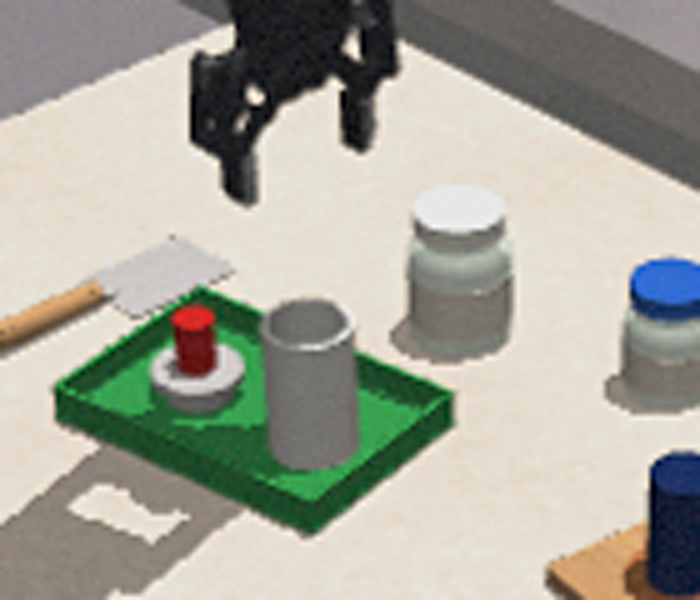

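Cap and sleeve both stand upright in the tray, at (287,70) and (310,237) in the wrist view. Next the block.

servo_tool(
  jaw=[0.085,0.085,0.085,0.085,0.085,0.085,0.085,0.085],
  translation=[
    [-0.04,0.008,0],
    [-0.055,0.011,0],
    [-0.055,0.011,0],
    [-0.055,0.012,0],
    [-0.045,0.011,0],
    [-0.0235,0.005,0],
    [0,0,0],
    [0,0,0],
  ],
  rot=[
    [0,0,0],
    [0,0,0],
    [0,0,0],
    [0,0,0],
    [0,0,0],
    [0,0,0],
    [0,0,0],
    [0,0,0],
  ],
)

```text
time: 20.65
ee_pos: [0.5862, -0.0181, 0.2608]
orientation: [[0.001, 1.0, -0.003], [1.0, -0.001, 0.001], [0.001, -0.003, -1.0]]
contact_force: [-0.8, -0.2, 0.4]
width: 0.0847
```

```bash
python3 - <<'E'
from h import *
w=manip.capture("wrist"); save(w,"wrist11");print(manip.sense()["time"],manip.sense()["ee_pos"],proj(w,(.5875,-.0185,.095)))
hsv=cv2.cvtColor(w["img"],cv2.COLOR_RGB2HSV)
m=((hsv[...,0]>105)&(hsv[...,0]<135)&(hsv[...,1]>130)).astype(np.uint8)
k,l,st,cen=cv2.connectedComponentsWithStats(m); i=1+np.argmax(st[1:,4]); print(st[i],cen[i])
E
```

```text
20.7 [ 0.58628412 -0.0177635   0.26118263] [322.11127478 238.68575698]
[ 298  232   61   43 1165] [332.42403433 251.21802575]
```

View pics/wrist11.png

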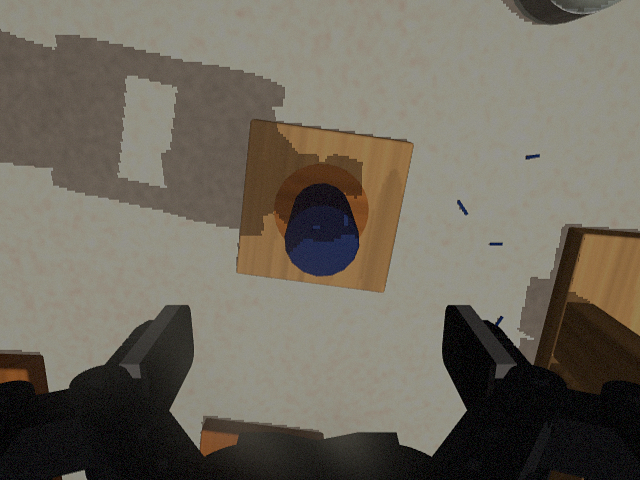

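The block top is centred at (322,239.5), as predicted. Next I descend and grip it.

servo_tool(
  jaw=[0.085,0.085,0.085,0.085,0.085,0.085,0.085],
  translation=[
    [-0.0005,0.001,0.025],
    [0,0,0.035],
    [0,0,0.035],
    [0,0,0.025],
    [0,0,0.012],
    [0,0,0.004],
    [0,0,0],
  ],
  rot=[
    [0,0,0],
    [0,0,0],
    [0,0,0],
    [0,0,0],
    [0,0,0],
    [0,0,0],
    [0,0,0],
  ],
)

```text
time: 21.58
ee_pos: [0.5884, -0.019, 0.127]
orientation: [[0.001, 1.0, 0.001], [1.0, -0.001, -0.0], [-0.0, 0.001, -1.0]]
contact_force: [-0.1, 0.1, 0.3]
width: 0.0847
```

servo_tool(
  jaw=[0.06,0.053,0.048,0.046,0.035,0.035,0.035,0.035],
  translation=[
    [0,0,0],
    [0,0,0],
    [0,0,0],
    [0,0,0],
    [0,0,0],
    [0,0,0],
    [0,0,0],
    [0,0,0],
  ],
  rot=[
    [0,0,0],
    [0,0,0],
    [0,0,0],
    [0,0,0],
    [0,0,0],
    [0,0,0],
    [0,0,0],
    [0,0,0],
  ],
  squeeze=40,
)

```text
time: 22.58
ee_pos: [0.5881, -0.0194, 0.1265]
orientation: [[0.001, 1.0, 0.001], [1.0, -0.001, -0.0], [-0.0, 0.001, -1.0]]
contact_force: [0.5, -0.8, 2.1]
width: 0.0434
```

```bash
python3 - <<'E'
from h import *
w=manip.capture("wrist"); save(w,"wrist12");print(manip.sense()["ee_pos"],manip.sense()["width"])
w=manip.capture("side"); save(w,"side12",(280,140,420,320),4)
E
```

```text
[ 0.58811719 -0.01935164  0.12651863] 0.04304072166498988
```

View pics/wrist12.png

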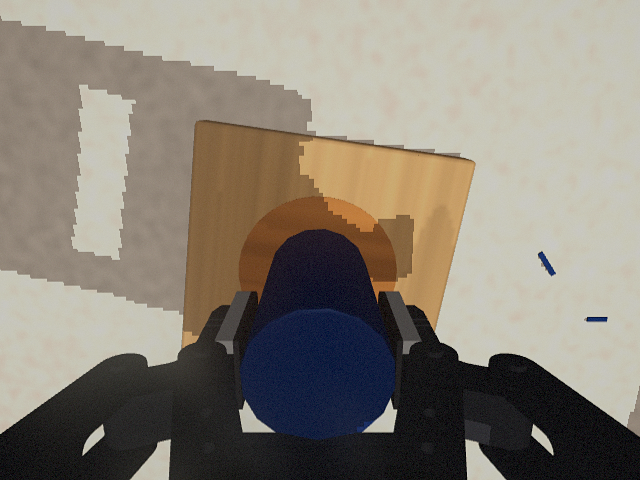

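View pics/side12.png

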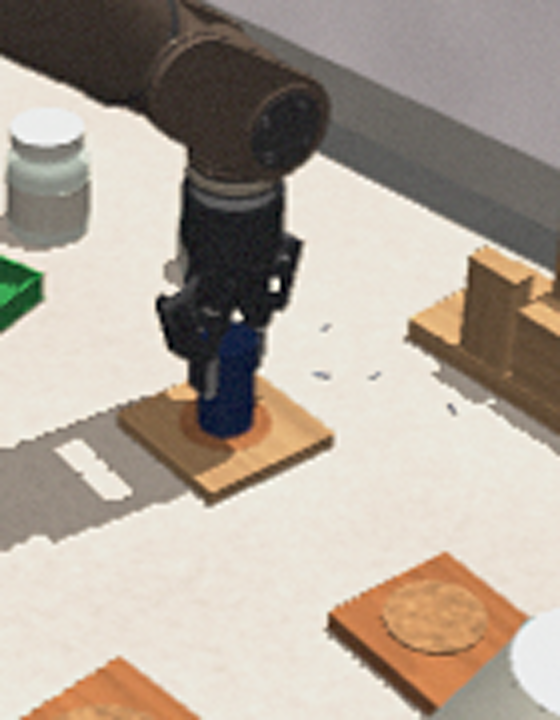

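servo_tool(
  jaw=[0.035,0.035,0.035,0.035,0.035],
  translation=[
    [0,0,-0.01],
    [0,0,-0.03],
    [0,0,-0.045],
    [0,0,-0.045],
    [0,0,-0.02],
  ],
  rot=[
    [0,0,0],
    [0,0,0],
    [0,0,0],
    [0,0,0],
    [0,0,0],
  ],
)

```text
time: 23.3
ee_pos: [0.5884, -0.0193, 0.2793]
orientation: [[0.001, 1.0, 0.004], [1.0, -0.001, -0.001], [-0.001, 0.004, -1.0]]
contact_force: [0.7, -0.0, -1.6]
width: 0.0433
```

servo_tool(
  jaw=[0.035,0.035,0.035,0.035,0.035,0.035,0.035,0.035,0.035],
  translation=[
    [-0.03,-0.007,0],
    [-0.045,-0.01,0],
    [-0.05,-0.012,0],
    [-0.05,-0.012,0],
    [-0.045,-0.01,0],
    [-0.028,-0.007,0],
    [-0.01,-0.003,0],
    [0,0,0],
    [0,0,0],
  ],
  rot=[
    [0,0,0],
    [0,0,0],
    [0,0,0],
    [0,0,0],
    [0,0,0],
    [0,0,0],
    [0,0,0],
    [0,0,0],
    [0,0,0],
  ],
)

```text
time: 24.42
ee_pos: [0.5267, -0.2759, 0.2758]
orientation: [[0.0, 1.0, -0.001], [1.0, -0.0, 0.001], [0.001, -0.001, -1.0]]
contact_force: [-0.1, 0.4, -2.3]
width: 0.043
```

```bash
python3 - <<'E'
from h import *
w=manip.capture("wrist"); save(w,"wrist13");print(manip.sense()["time"],manip.sense()["ee_pos"],manip.sense()["width"])
sc=manip.capture("scene"); save(sc,"scene13",(150,230,300,370),5)
for p in manip.tip_of(w,"board_spot"): print("w",p,onz(w,p["location"],.021))
for p in manip.tip_of(sc,"board_spot"): print("s",p,onz(sc,p["location"],.021))
for p in [(.527,-.278)]: print(proj(w,(*p,.021)))
E
```

```text
24.475 [ 0.52679786 -0.27591112  0.27597394] 0.04310758447820603
w {'location': [321.1, 205.0], 'score': 0.59} [ 0.5284563  -0.27540409  0.021     ]
s {'location': [234.4, 306.3], 'score': 0.95} [ 0.53037838 -0.26587025  0.021     ]
[319.232577   208.25446127]
```

View pics/wrist13.png

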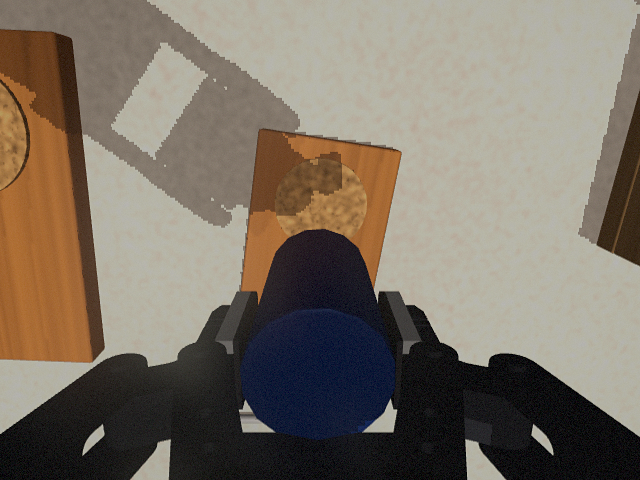

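View pics/scene13.png

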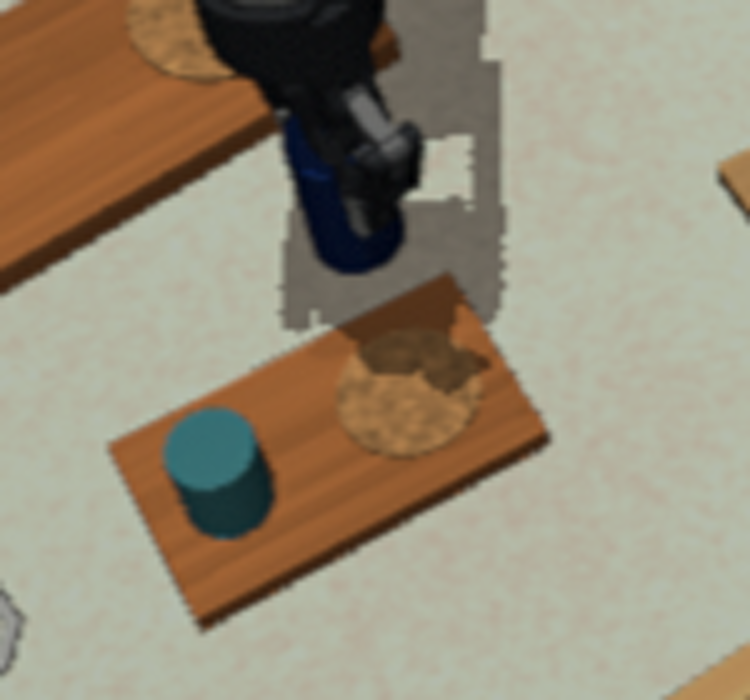

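The cork disc is centred near (321,202) in the wrist view, with a radius of about 46 px as expected. The wrist and scene views agree on (0.529, -0.273). Next I correct position and lower the block.

servo_tool(
  jaw=[0.035,0.035,0.035,0.035,0.035,0.035,0.035,0.035],
  translation=[
    [0.003,0.002,0.02],
    [0,0,0.035],
    [0,0,0.035],
    [0,0,0.025],
    [0,0,0.015],
    [0,0,0.007],
    [0,0,0.002],
    [0,0,0],
  ],
  rot=[
    [0,0,0],
    [0,0,0],
    [0,0,0],
    [0,0,0],
    [0,0,0],
    [0,0,0],
    [0,0,0],
    [0,0,0],
  ],
)

```text
time: 25.62
ee_pos: [0.5291, -0.2745, 0.1382]
orientation: [[0.001, 1.0, 0.002], [1.0, -0.001, -0.001], [-0.001, 0.002, -1.0]]
contact_force: [0.0, 0.7, -0.5]
width: 0.0432
```

```bash
python3 - <<'E'
from h import *
w=manip.capture("wrist"); save(w,"wrist14");st=manip.sense();print(st["ee_pos"],st["width"],st["contact_force"])
sc=manip.capture("scene"); save(sc,"scene14",(150,230,300,370),5)
x,y=st["ee_pos"][:2]
print(proj(w,(x,y,.021)),proj(w,(.529,-.273,.021)))
E
```

```text
[ 0.52905248 -0.27458365  0.13831049] 0.04336330258731123 [ 0.88477714 -0.0641953  -1.78495714]
[319.17130579 267.06428604] [319.05709549 263.8955871 ]
```

View pics/wrist14.png

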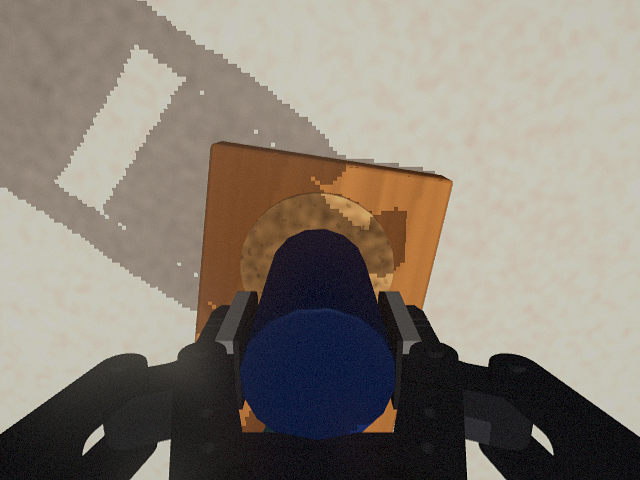

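View pics/scene14.png

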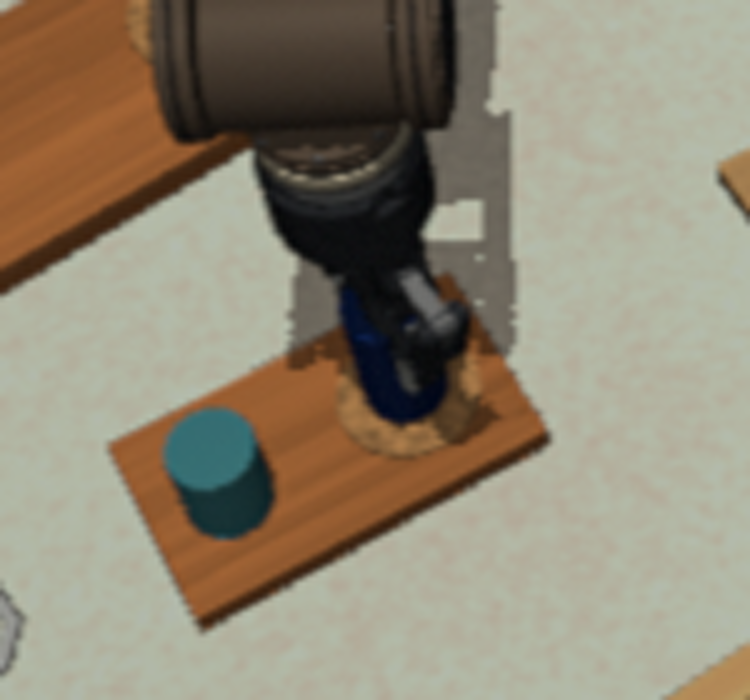

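The disc is now centred under the tool: (318,267) against (319,267). I lower to contact.

servo_tool(
  jaw=[0.035,0.035,0.035,0.035,0.035],
  translation=[
    [0,0,0.002],
    [0,0,0.002],
    [0,0,0.0015],
    [0,0,0],
    [0,0,0],
  ],
  rot=[
    [0,0,0],
    [0,0,0],
    [0,0,0],
    [0,0,0],
    [0,0,0],
  ],
)

```text
time: 26.35
ee_pos: [0.5286, -0.2743, 0.1325]
orientation: [[0.001, 1.0, -0.0], [1.0, -0.001, 0.0], [0.0, -0.0, -1.0]]
contact_force: [-2.7, 1.5, 6.3]
width: 0.0435
```

Contact shows at about 6 N, at the expected height of 0.1325. I release and rise.

servo_tool(
  jaw=[0.055,0.075,0.085,0.085,0.085,0.085,0.085,0.085,0.085,0.085],
  translation=[
    [0,0,0],
    [0,0,0],
    [0,0,0],
    [0,0,0],
    [0,0,-0.01],
    [0,0,-0.03],
    [0,0,-0.05],
    [0,0,-0.06],
    [0,0,0],
    [0,0,0],
  ],
  rot=[
    [0,0,0],
    [0,0,0],
    [0,0,0],
    [0,0,0],
    [0,0,0],
    [0,0,0],
    [0,0,0],
    [0,0,0],
    [0,0,0],
    [0,0,0],
  ],
)

```text
time: 27.6
ee_pos: [0.5284, -0.2741, 0.2822]
orientation: [[0.001, 1.0, 0.001], [1.0, -0.001, -0.0], [-0.0, 0.001, -1.0]]
contact_force: [-0.5, -0.1, -0.9]
width: 0.0848
```

```bash
python3 - <<'E'
from h import *
w=manip.capture("wrist"); save(w,"wrist15");st=manip.sense();print(st["time"],st["ee_pos"],st["width"],st["contact_force"])
print(proj(w,(.5288,-.2743,.101)))
sc=manip.capture("scene"); save(sc,"scene15")
E
```

```text
27.65 [ 0.52799952 -0.27379494  0.28070791] 0.08495733118772199 [-0.1442851  -0.64910239 -0.72381666]
[319.42117144 230.84367922]
```

View pics/wrist15.png

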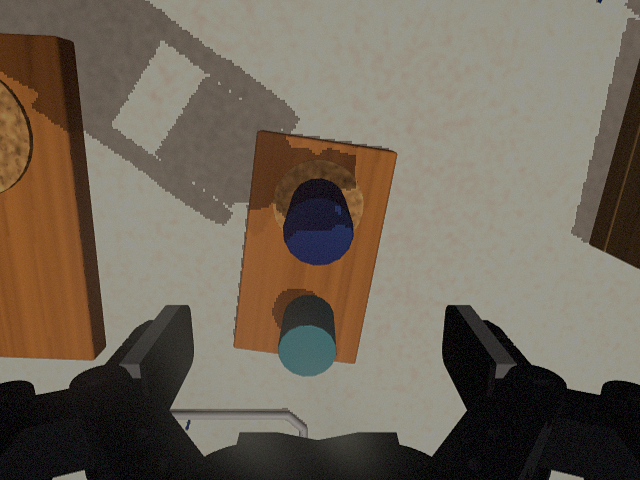

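View pics/scene15.png

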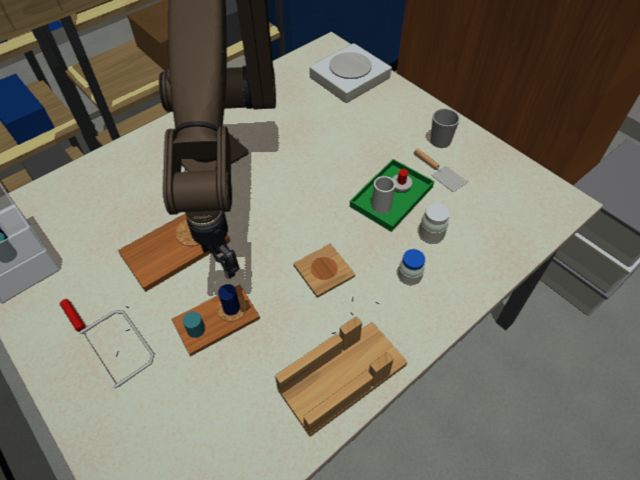

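```bash
python3 -c "
from cell import manip
print(manip.finish_job())"
```

```text
the job is handed in; nothing more can be done
None
```

The mould is apart and the job is handed in at about 27.7 s of the 72 s; no verdict was reported.

- **Cap:** it stands plug down in the tray at about (0.513, 0.354), set down in contact and released.
- **Sleeve:** it was drawn straight up and stands upright beside the cap at about (0.529, 0.255). The block stayed standing in place on the base while it came off.
- **Block:** it stands upright on the cork disc of the smaller board. In the wrist picture taken before lowering, the tool axis and disc centre agreed to about 1 px.

The last wrist and scene pictures show all three standing and the gripper clear and open. The bystanders look unmoved by eye in the scene picture; I did not measure them.

**Measurements that disagreed:** the network's disc centre in the scene camera was about 8–9 mm off in y from the wrist picture. I used the wrist measurement and my own reading of the disc outline in the scene picture. My first fits of the tray's angle, about 10° each, agreed with the corner measurement from above. My earlier hand-picked corners gave only about 5°, so I used the corner measurement.

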